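# Switch the extraction to the bay with the specimen jar

### The arm

A 6-joint arm with a two-finger parallel gripper is mounted at the origin on the work surface. World frame = base frame: x ahead of the robot, y to its left, z up, the work surface at z = 0. Lengths are in mm, angles in degrees, forces in N, time in s.
With the tool pointing down it reaches from about 300 to 850 mm from the base axis. Payload 4.2 kg.
Tool frame: the origin (TCP) lies midway between the tips of the shut fingers; the grasp point (between the pads) lies 19 mm behind it; z points along the fingers, y is the line along which they close (so a half turn about z gives the same grasp; the last joint's range is limited). The gripper opens to 91 mm and grips with 3 to 60 N. Pads are 32 mm wide; open, the fingers measure 118 mm over their backs; the gripper's body (76 mm by 178 mm) begins 60 mm behind the grasp point.
Start: joints at [-76.203, 18.312, 89.639, -0, 72.044, -1.146], TCP at [148.268, -555.572, 213.976] pointing down, gripper open.
Joint ranges: [-177.97, 177.97], [-48.28, 115.42], [12.27, 149.76], [-77.06, 257.06], [2.81, 150.46], [-146.56, 146.56]. Speed limits (degrees/s): [147.25, 147.25, 180, 180, 180, 180].

### API

Orientations are given as [roll, pitch, yaw] about the fixed x, y, z axes, in that order (R = Rz(yaw) Ry(pitch) Rx(roll)).
In Python, from workcell import env gives the robot as it stands.
- The arm moves only by the tool jog_arm, never from a script. Its argument "steps" is one flat list of numbers, 5 for each row, row after row: the closure, from 0 (fully open) to 1 (shut), then the shift along the tool's x, y, z in cm, then the turn about the tool's z in degrees. A call has 1 to 20 rows; each row is the pose to reach, as a shift and turn from the pose commanded when the call began, along the tool's axes at that moment; what a row does not reach only later rows make up. A row lasts 1/10 s, in which the tool goes at most 50 mm and 8.59 degrees, less where a joint would pass 70% of its speed; a pose out of reach is approached as far as the arm can. A call with a gripper value outside its range is refused whole. The fingers move at their own pace and stop on an object; "force" is the grip in N (left out, the last holds). Time passes only in rows, so rows that repeat a pose let the fingers close. It gives the time, the measured TCP pose, the force and the opening at its end, in the units of the state.
- env.state(): the state, without advancing time (a new reading comes with each control period).
- env.grab_frame(name): name is "side" or "top" or "wrist"; returns the picture (400x640x3 uint8, red, green, blue); there is no depth.
- env.camera_params(name): a dict with "fx", "fy", "cx", "cy" (pixels), "R" (3x3) and "t" (3): a world point X has camera coordinates R X + t. Camera axes: x right, y down, z forward; pixel columns grow to the right and rows downward; lengths in mm; the calibration is good to about 2 mm. A picture is of the moment at which its call begins: read the wrist's pose just before it. camera_params takes no time and is no camera call; for the wrist camera it gives the pose at the moment of the call.
- env.job_done(): hands the job in, once; it reports no verdict.
The state is a dict: "time_s": time; "qpos": joint angles; "qvel": joint speeds; "effort": joint torques, N m; "ee_pos": TCP position; "ee_rot": TCP orientation; "force": force on the tool from outside, world axes, zero at the start; "torque": the same for the moment, N m; "gripper_width": finger opening in mm.
Only numpy, scipy, OpenCV 4.12 (cv2) and the standard library are available. Lean on these libraries where they do the work, as an engineer would, in place of code of your own. Each camera call takes 0.05 s, during which the arm holds its last target. There are 200 camera calls.

### The job

The pathology bench's extraction unit has a gear-style lever in an H-shaped gate, and one of the two slotted bays beside it holds the large specimen jar. Take the lever by its ball, move it across the neutral slot to the side of the bay on which that jar stands, then push it forward, away from the robot, fully to the end of that slot, and let go. Do not run it into any of the other three slots, and leave the jar standing where it is.

Things in the scene. Friction and masses are not known exactly. Their poses are not given: they have to be found in the camera images.
- unit: Fixed extraction unit: white deck 240 (x) x 560 (y) x 14 mm; on its middle a white column 180 x 180 mm, 124 mm tall with its gate plate; at y = +190 and -190 mm a slotted steel bay, 210 x 160 mm, top 20 mm above the table. Origin: centre of the deck's underside, at table height; x forward (away from the robot, within 0.3 rad), y towards the left bay, z up.
- gate (a point): Middle of the H gate, on the top of the aluminium plate, 124 mm above the unit's origin; same axes as the unit. The neutral slot runs along y through it and joins two slots along x, at y = +26 and -26 mm, each with a forward (+x) and a backward (-x) half ending at x = +-37 mm. All slots are 22 mm wide; the stem is 10 mm. The plate between them blocks the stem.
- knob (a point): Centre of the black 42 mm ball on the lever, 180 mm from the stem's pivot at (0, 0, 20) mm of the unit. Unit-frame x, y of the ball: starts in neutral, |y| under 22 mm; neutral reaches |x| 11, |y| 55 mm; side slots lie at |y| 36 to 55 (middle 46) mm and end at x = +55 (forward) and -55 mm. Ball sinks up to 15 mm as it tilts. No spring: about 2 N moves it, it stays where left.
- jar_mid (a point): Centre (half-way up) of the large specimen jar: off-white, red screw lid, 86 mm wide, 115 mm tall, loose, upright on the left or right bay. The other bay holds a white rack of tubes; low stacks of white cassettes lie on both. Smaller jars (56 mm wide, 65 mm tall) on the table away from the unit do not matter.
There are look-alikes about, which are no part of the job. Leave any blue look-alike of the part that bears jar_mid alone.

How it is judged (in metres and radians):
At the end, for the whole second after the job is handed in: The lever stands released in the forward slot on the jar's side: ball centre at least 40 mm forward of the unit's middle (the end of the slot is 55 mm) and at least 28 mm to the jar's side. The jar stands upright (within 10 degrees) within 20 mm of where it was (x of knob in the frame of unit above 0.04 m and ((y of jar_mid in the frame of unit above 0.1 m and y of knob in the frame of unit above 0.028 m) or (y of jar_mid in the frame of unit below -0.1 m and y of knob in the frame of unit below -0.028 m)) and distance of jar_mid from where it was at the start of the episode below 0.02 m and angle between jar_mid's own z axis and vertical below 0.17 rad); the robot touches nothing.
It fails at once if the lever is run into a backward slot (ball more than 30 mm behind the middle) (x of knob in the frame of unit below -0.03 m).
It fails at once if the lever is run into the forward slot on the side away from the jar (ball more than 30 mm forward there) (x of knob in the frame of unit above 0.03 m and ((y of jar_mid in the frame of unit above 0 m and y of knob in the frame of unit below 0 m) or (y of jar_mid in the frame of unit below 0 m and y of knob in the frame of unit above 0 m))).
It fails at once if the jar is shifted by more than 20 mm or tipped by more than 10 degrees (distance of jar_mid from where it was at the start of the episode above 0.02 m or angle between jar_mid's own z axis and vertical above 0.17 rad).
It also fails if it takes over 27 s, if anything falls off the work surface, if the arm or the gripper's body presses on something with over 40 N, if the wrist force passes 120 N, or if a joint passes its speed limit or range.

## Working session

There is one attempt and no reset: what is moved stays moved. The work goes in short steps, Python scripts to look and compute and a tool call to move; the robot and the scene stay as the last step left them, time stands still between calls to the robot, and variables do not carry over. Pictures are saved under pics/ and viewed, on a budget of 10 in all, crops included, one or two more only if the job needs it, and the job is handed in when it is done.

Besides the shell and the picture viewer there is one more tool, called after "Call:" as name(argument=value, ...) on one line, values as JSON. jog_arm: Moves the arm, as the interface text tells. Its arguments: {"type":"object","properties":{"steps":{"type":"array","items":{"type":"number"}},"force":{"type":"number"}},"required":["steps"]}

```bash
ls; mkdir -p pics
python3 - <<'E'
from workcell import env
import cv2
for n in("side","top"):
    im=env.grab_frame(n);cv2.imwrite(f"pics/{n}0.png",im[:,:,::-1])
    p=env.camera_params(n);print(n,p)
s=env.state();print(s)
E
```

```text
pics
side {'fx': 459.67185295741376, 'fy': 459.67185295741376, 'cx': 322.02191689137675, 'cy': 192.99075591336347, 'R': array([[-0.70335452, -0.71082399,  0.00465475],
       [-0.37451377,  0.36499674, -0.85235956],
       [ 0.60417865, -0.60125422, -0.52293548]]), 't': array([310.13653255, 259.93650497, 883.90505989])}
top {'fx': 393.6795719523983, 'fy': 393.6795719523983, 'cx': 323.25585610925896, 'cy': 193.29017421932977, 'R': array([[ 0.01917971, -0.99979724, -0.00613364],
       [-0.99794587, -0.01876842, -0.06125189],
       [ 0.06112435,  0.00729584, -0.99810349]]), 't': array([   6.1351903 ,  438.68027066, 1084.13491661])}
{'time_s': 0.1, 'qpos': array([-7.62039607e+01,  1.83486208e+01,  8.96984797e+01, -1.09636555e-03,
        7.20427102e+01, -1.14786121e+00]), 'qvel': array([-0.10208655, -0.11114275, -0.16013643,  0.08147816,  0.05288963,
        0.02460756]), 'effort': array([ 3.85425528e-04, -4.13331306e+01, -2.32509649e+01,  7.28368247e-02,
        4.21929848e-02, -5.56591385e-05]), 'ee_pos': array([ 148.14901684, -555.13557875,  213.20424278]), 'ee_rot': array([-1.79910186e+02, -7.56927235e-04,  1.49442387e+01]), 'force': array([-0.46673819,  0.08678543, -0.74468407]), 'torque': array([ 0.0017762 , -0.04526163, -0.05284009]), 'gripper_width': 91.11655594159788}
```

View pics/side0.png

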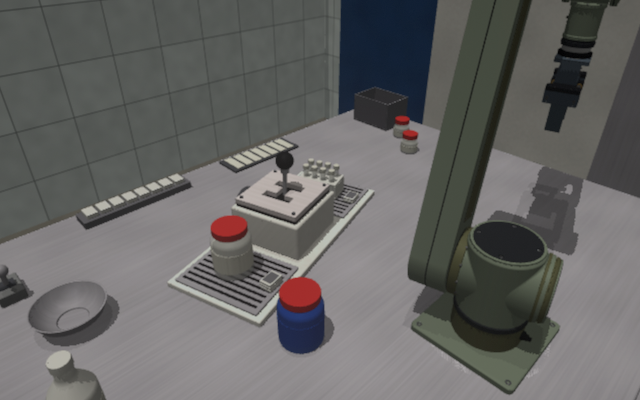

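View pics/top0.png

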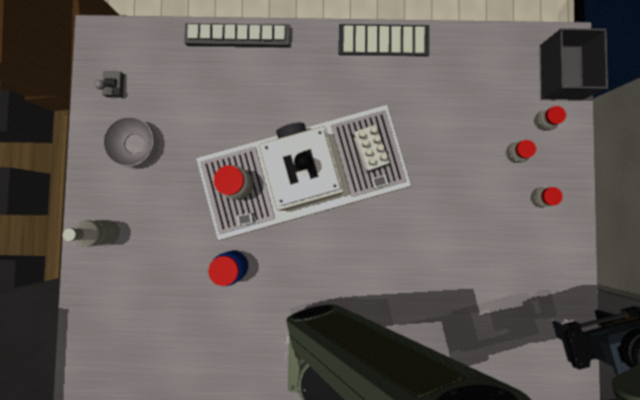

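The large off-white jar with the red lid is at top (229,181), side (231,247), on the unit's left (+y) bay. Look-alikes:
- **Jar:** blue jar with red lid at top (228,268), on the table. Small red-lidded jars at top (553,116), (524,150) and (550,196).
- **Ball:** black round thing at top (291,130) behind the column, and the dark gate slots at top (302,165). The ball itself is on the stem at side (285,160).

Next, a close crop to check the choice.

Run:
```python
import cv2,numpy as np
a=cv2.imread("pics/top0.png")[95:245,190:420]; b=cv2.imread("pics/side0.png")[130:310,165:385]
a=cv2.resize(a,(0,0),fx=3,fy=3,interpolation=cv2.INTER_CUBIC);b=cv2.resize(b,(0,0),fx=2.5,fy=2.5,interpolation=cv2.INTER_CUBIC)
a=cv2.resize(a,(400,261)) if 0 else a
cv2.imwrite("pics/crop_top.png",a);cv2.imwrite("pics/crop_side.png",b);print(a.shape,b.shape)
```

```text
(450, 690, 3) (450, 550, 3)
```

View pics/crop_top.png

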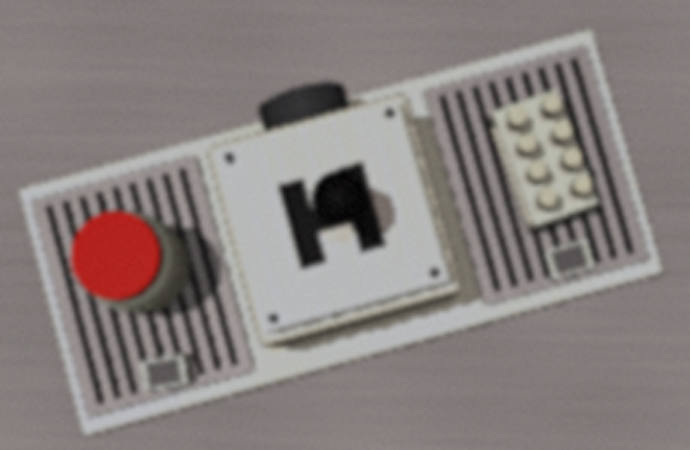

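View pics/crop_side.png

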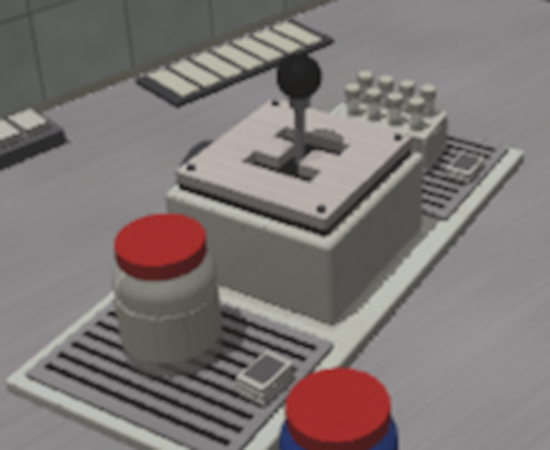

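The crops confirm it. The ball is at top (303.7,161) and side (284.6,161), on the stem in neutral. The off-white jar stands on the left (+y) bay, and the tube rack is on the right.

```bash
cat > h.py <<'E'
import numpy as np
from workcell import env
def ray(p,uv):
    R,t=np.array(p["R"]),np.array(p["t"])
    d=R.T@np.array([(uv[0]-p["cx"])/p["fx"],(uv[1]-p["cy"])/p["fy"],1]); return -R.T@t,d/np.linalg.norm(d)
def onz(p,uv,z):
    o,d=ray(p,uv); return o+d*(z-o[2])/d[2]
def tri(rs):
    A=sum(np.eye(3)-np.outer(d,d) for o,d in rs);b=sum((np.eye(3)-np.outer(d,d))@o for o,d in rs)
    return np.linalg.solve(A,b)
E
python3 - <<'E'
from h import *
T=env.camera_params("top");S=env.camera_params("side")
f=lambda c:(c[0]/3+190-.33,c[1]/3+95-.33)
sc=np.array([onz(T,f(c),124) for c in[(230,158),(390,113),(434,272),(272,318)]])
dk=np.array([onz(T,f(c),14) for c in[(22,190),(592,32),(660,270),(87,432)]])
for q in(sc,dk):
    y=(q[0]-q[1])+(q[3]-q[2]);x=(q[0]-q[3])+(q[1]-q[2])
    print(q.mean(0).round(1),np.degrees(np.arctan2(-y[0],y[1])),np.degrees(np.arctan2(x[1],x[0])),np.linalg.norm(y)/2,np.linalg.norm(x)/2)
b=tri([ray(T,f((341,198))),ray(S,(284.5,160.7))]);print("ball",b)
c=(sc.mean(0)+dk.mean(0))/2;a=np.radians(15.5)
u=np.array([np.cos(a),np.sin(a)]);v=np.array([-np.sin(a),np.cos(a)])
d=(b-c)[:2];print("unit",d@u,d@v,c)
j=onz(T,f((116,256)),135);d=(j-c)[:2];print("jar",j,d@u,d@v)
E
```

```text
[498.7  73.1 124. ] 16.937922862085916 16.294268525086082 140.38650668788114 139.61333251325007
[498.9  71.5  14. ] 16.786660562978064 16.680917081241724 553.1605967366712 233.57281063790145
ball [502.5396188   60.94824396 196.65390278]
unit 0.5617313567160518 -11.961968314163688 [498.80162037  72.32504473  69.        ]
jar [459.71023441 250.2958033  135.        ] 9.890966541548956 181.94476123816693
```

The unit is at about (499, 72) mm, yaw 16.7°. The ball is at (502, 61, 198), about 12 mm to the right in neutral, and the jar is on the left. I'll move above the ball with the fingers closing along the unit's y.

Call:
jog_arm(steps=[0,0,0,-4,0,0,0,0,-8,0,0,3.5,-3.5,-8,-1.8,0,7,-7,-8,-1.8,0,10.5,-10.5,-8,-1.8,0,14,-14,-8,-1.8,0,17.5,-17.5,-8,-1.8,0,21,-21,-8,-1.8,0,24.5,-24.5,-8,-1.8,0,28,-28,-8,-1.8,0,31.5,-31.5,-8,-1.8,0,35,-35.5,-8,-1.8,0,38.5,-39,-8,-1.8,0,42,-42.5,-8,-1.8,0,45.5,-46,-8,-1.8,0,48.5,-49,-8,-1.8,0,50.1,-50.4,-8,-1.8,0,50.1,-50.4,-8,-1.8,0,50.1,-50.4,-8,-1.8,0,50.1,-50.4,-8,-1.8])

```text
time_s: 2.1
ee_pos: [501.7, 59.6, 293.9]
ee_rot: [180.0, 0.0, 16.7]
force: [-0.4, -0.2, 0.9]
gripper_width: 91.9
```

Run:
```python
from h import *
import cv2
W=env.camera_params("wrist");im=env.grab_frame("wrist");cv2.imwrite("pics/w1.png",im[:,:,::-1])
R,t=np.array(W["R"]),np.array(W["t"])
for P in([502.5,61,198],env.state()["ee_pos"],[498.8,72.3,124]):
    c=R@np.array(P)+t;print(P,c.round(),W["fx"]*c[0]/c[2]+W["cx"],W["fy"]*c[1]/c[2]+W["cy"])
```

```text
[502.5, 61, 198] [ -1.  -0. 279.] 320.3274889941256 202.5945260824998
[501.69559525  59.45245499 294.01055783] [  0.  29. 188.] 322.0211099854975 255.42206680528
[498.8, 72.3, 124] [-13. -21. 350.] 309.00592259241614 181.9158729036524
```

View pics/w1.png

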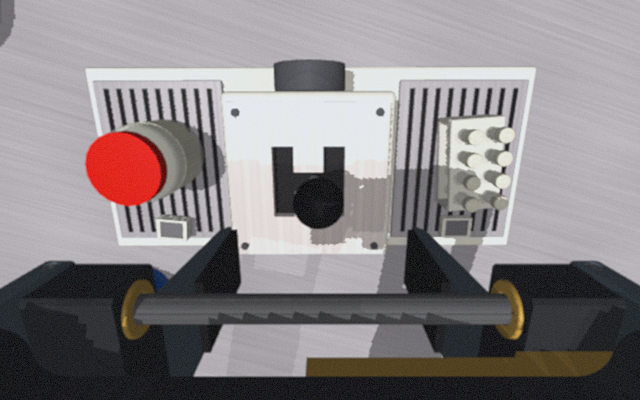

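The wrist view shows the ball at (319,203), against a predicted (320,203), so it agrees within 1 mm. The gate is square to the tool and the jar's red lid is on the left at (126,168). Descend and grip.

Call:
jog_arm(steps=[0,0.1,-0.1,3,0,0,0.1,-0.1,6,0,0,0.1,-0.1,9,0,0,0.1,-0.1,11.4,0,0,0.1,-0.1,11.4,0,1,0.1,-0.1,11.4,0,1,0.1,-0.1,11.4,0,1,0.1,-0.1,11.4,0,1,0.1,-0.1,11.4,0,1,0.1,-0.1,11.4,0,1,0.1,-0.1,11.4,0,1,0.1,-0.1,11.4,0], force=12)

```text
time_s: 3.35
ee_pos: [503.1, 62.2, 180.1]
ee_rot: [-180.0, -0.0, 16.7]
force: [-0.0, 2.2, 1.3]
gripper_width: 41.3
```

The ball is gripped at 41 mm. Now move along neutral towards the jar side: tool −y, about 57 mm.

Call:
jog_arm(steps=[1,0,-0.6,0,0,1,-0.1,-1.2,0,0,1,-0.1,-1.8,0.05,0,1,-0.1,-2.4,0.1,0,1,-0.1,-3,0.2,0,1,-0.1,-3.6,0.25,0,1,-0.1,-4.2,0.35,0,1,-0.1,-4.8,0.4,0,1,-0.1,-5.3,0.5,0,1,-0.1,-5.7,0.55,0,1,-0.1,-5.7,0.55,0,1,-0.1,-5.7,0.55,0])

```text
time_s: 4.55
ee_pos: [485.4, 116.5, 174.2]
ee_rot: [-180.0, 0.0, 16.7]
force: [1.3, -0.7, 1.8]
gripper_width: 41.1
```

The grip is now at unit (0, 46), the middle of the side slot, with low force. Push forward.

Call:
jog_arm(steps=[1,0.6,0,0,0,1,1.2,0,0.05,0,1,1.8,0,0.1,0,1,2.4,0,0.15,0,1,3,0,0.25,0,1,3.6,0,0.35,0,1,4.2,0,0.5,0,1,4.8,0,0.65,0,1,5.2,0,0.8,0,1,5.4,0,0.85,0,1,5.4,0,0.85,0,1,5.4,0,0.85,0])

```text
time_s: 5.75
ee_pos: [537.4, 131.5, 165.8]
ee_rot: [180.0, -0.0, 16.7]
force: [-0.7, -2.1, -1.1]
gripper_width: 41.3
```

Run:
```python
from h import *
import cv2
s=env.state();print(s["ee_pos"],s["force"],s["gripper_width"])
im=env.grab_frame("side");cv2.imwrite("pics/s2.png",cv2.resize(im[100:340,150:450,::-1],(0,0),fx=2,fy=2))
```

```text
[537.40926835 131.48966437 165.84669291] [-0.73847593 -2.14758836 -1.12203475] 41.32761452877981
```

View pics/s2.png

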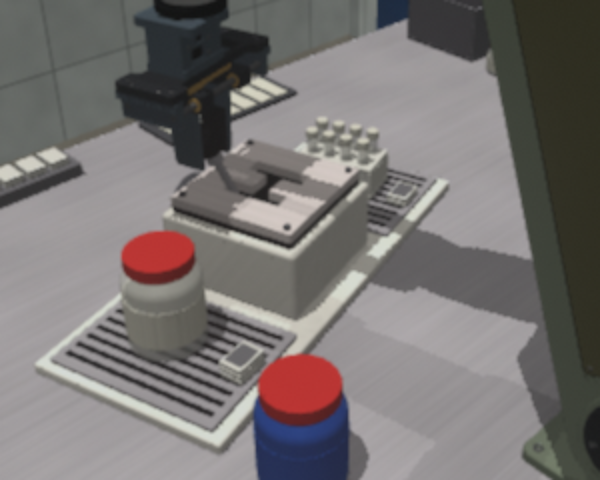

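The stem leans forward in the slot on the jar's side, with the ball between the fingers at crop (205,140). The jar is standing at crop (160,290). Release and lift straight up.

Call:
jog_arm(steps=[0,0,0,0,0,0,0,0,0,0,0,0,0,0,0,0,0,0,0,0,0,0,0,0,0,0,0,0,0,0,0,0,0,-2,0,0,0,0,-5,0,0,0,0,-9,0,0,0,0,-13,0,0,-5,0,-17,0,0,-10,0,-17,0,0,-14,0,-17,0,0,-18,0,-17,0,0,-18,0,-17,0,0,-18,0,-17,0])

```text
time_s: 7.4
ee_pos: [364.8, 79.8, 336.6]
ee_rot: [180.0, -0.1, 16.7]
force: [0.4, 0.0, 0.6]
gripper_width: 91.3
```

Run:
```python
from h import *
import cv2
s=env.state();print(s["time_s"],s["ee_pos"],s["force"],s["gripper_width"])
im=env.grab_frame("top");im2=env.grab_frame("side")
a=cv2.resize(im[95:245,190:420,::-1],(0,0),fx=1.7,fy=1.7);b=cv2.resize(im2[130:310,165:385,::-1],(0,0),fx=1.7,fy=1.7)
c=np.zeros((306,391+374,3),np.uint8);c[:255,:391]=a;c[:306,391:]=b
cv2.imwrite("pics/f3.png",c)
for n,q in(("top",im),("side",im2)):
    o=cv2.imread(f"pics/{n}0.png")[:,:,::-1]
    w=(slice(130,240),slice(190,270)) if n=="top" else (slice(200,285),slice(195,265))
    for i in(o,q):
        i=i[w].astype(int);ys,xs=np.where((i[:,:,0]>130)&(i[:,:,1]<80)); print(n,"lid",xs.mean()+w[1].start,ys.mean()+w[0].start,len(xs))
```

```text
7.4 [364.76808386  79.76450454 336.56562268] [0.37334203 0.02459487 0.60673761] 91.2814850631245
top lid 227.88626292466765 179.55686853766616 677
top lid 227.92642642642642 179.23423423423424 666
side lid 228.3598615916955 225.3840830449827 578
side lid 228.42393162393162 225.6017094017094 585
```

View pics/f3.png

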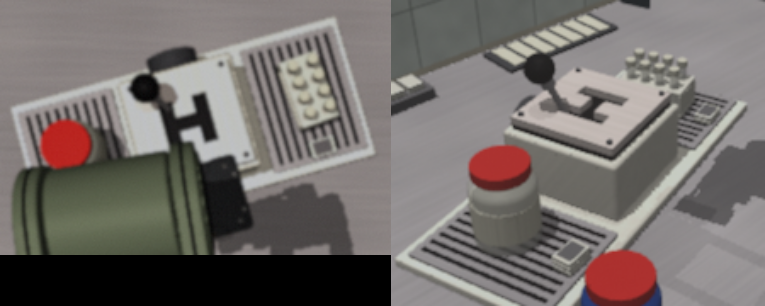

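The ball stands free in the forward slot on the jar's side, at top crop (145,88) and side crop (539,69). The jar hasn't moved. I'll triangulate once more and hand in.

Run:
```python
from h import *
f=lambda x,y,ox,oy:((x+.5)/1.7+ox-.5,(y+.5)/1.7+oy-.5)
b=tri([ray(env.camera_params("top"),f(145,88,190,95)),ray(env.camera_params("side"),f(539-391,69,165,130))])
a=np.radians(16.7);d=(b-[498.8,72.3,0]);print(b,d[0]*np.cos(a)+d[1]*np.sin(a),-d[0]*np.sin(a)+d[1]*np.cos(a))
print(env.job_done())
```

```text
[536.60882442 129.25114634 184.28876071] 52.579653554345434 43.68432563408115
the job is handed in; nothing more can be done
None
```

The lever is in the forward slot on the jar's side, released, and the job is handed in; no verdict is reported. The jar stood on the left (+y) bay, so I gripped the ball at 12 N, moved it left along the neutral slot, then pushed it forward, let go and backed the arm away.

**Last checks:**
- **Ball:** triangulated at unit x ≈ +53 mm, y ≈ +44 mm. The limits are 40 mm and 28 mm, and the slot ends at 55 mm.
- **Jar:** upright, with its lid in the same place to within 0.4 pixel in both fixed views.
- **Robot:** gripper open and clear of everything, wrist force about 0. The clock read 7.4 s of the 27 s allowed, just before the last pictures.

No check failed or disagreed.

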